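Seat a lens barrel in the V-block and hold it down

ROBOT

A 6-joint arm with a two-finger parallel gripper is mounted at the origin on the work surface. World frame = base frame: x ahead of the robot, y to its left, z up, the work surface at z = 0. Lengths are in mm, angles in rad, forces in N, time in s.
With the tool pointing down it reaches from about 300 to 775 mm from the base axis. Payload 14.6 kg.
Tool frame: the origin (TCP) lies between the finger pads; the fingertips stand 8 mm ahead of it and the grasp point (between the pads) lies 11 mm behind it; z points along the fingers, y is the direction in which the jaws open and shut (so a half turn about z gives the same grasp; the last joint's range is limited). The gripper opens to 94 mm and grips with 3 to 60 N. Pads are 16 mm wide; open, the fingers measure 119 mm over their backs; the gripper's body (75 mm by 177 mm) begins 78 mm behind the grasp point.
Start: joints at [1.185, 0.3, 1.521, -0, 1.321, -0.067], TCP at [172.382, 522.277, 213.446] pointing down, gripper open.
Joint ranges: [-3.03, 3.03], [-0.79, 2.21], [0.23, 2.52], [-1.04, 4.18], [0, 3.07], [-2.55, 2.55]. Speed limits (rad/s): [2.22, 2.22, 2.57, 3.14, 3.14, 3.14].

INTERFACE

Orientations are given as [roll, pitch, yaw] about the fixed x, y, z axes, in that order (R = Rz(yaw) Ry(pitch) Rx(roll)).
In Python, from cell import manip, cams, models gives the robot as it stands. The module is installed in compiled form; this text tells all that it offers.
- The arm moves only by the shell command python3 -m pendant 'ROWS' [OPENING] [FORCE]. ROWS is JSON, a list that holds one entry, the list of rows, each a list of 4 numbers: the shift along the tool's x, y, z in cm, then the turn about the tool's z in rad. In form: [[[x, y, z, roll], ...]]. A call has 1 to 5 rows; each row is the pose to reach, as a shift and turn from the pose commanded when the call began, along the tool's axes at that moment; what a row does not reach only later rows make up. A row lasts 1/10 s, in which the tool goes at most 50 mm and 8.59 degrees, less where a joint would pass 70% of its speed; a pose out of reach is approached as far as the arm can. A call with a gripper value outside its range is refused whole. OPENING is the opening, from -1 (shut) to 1 (fully open), so that 0 is half open, set as the call begins (- or left out, the last holds). The fingers move at their own pace and stop on an object; FORCE is the grip in N (left out, the last holds). Time passes only in rows, so rows that repeat a pose let the fingers close. It gives the time, the measured TCP pose, the force and the opening at its end, in the units of the state.
- manip.read_state(): the state, without advancing time (a new reading comes with each control period).
- cams.camera(name): name is "scene" or "top" or "wrist"; returns a dict with "frame" (384x512x3 uint8, red, green, blue), "K" (3x3 intrinsics, pixels), "pose" (4x4, takes a point from camera to world coordinates). Camera axes: x right, y down, z forward; pixel columns grow to the right and rows downward; lengths in mm; the calibration is good to about 2 mm. The wrist camera is an equidistant fisheye: a pixel r from the principal point sees the ray r / f radians off the axis. A picture is of the moment at which its call begins. There is no depth.
- manip.sign_off(): hands the job in, once; it reports no verdict.
Trained networks look in the newest picture that a camera, given by its name, has taken for a name from the list of things; names that differ only in an ending like _2 or _b are one class to them, and where a whole thing is asked for, a point or a joint stands for the part that bears it (a point fixed in the world has none). Each returns a list of dicts, best first, with "score" (0 to 1); they miss things now and then, are a little off and sometimes report something else, mostly with a low value. They report only what shows in the picture. A call takes as long as a camera call. They do not tell look-alikes from the thing itself.
- models.regions_of(camera, name): "pixels" (384x512 bool, what is visible of it) and "point" ([column, row] in pixels, amid what is visible of it).
The state is a dict: "clock": time; "joints": joint angles; "qd": joint speeds; "effort": joint torques, N m; "eef_pos": TCP position; "eef_rot": TCP orientation; "wrist_force": force on the tool from outside, world axes, zero at the start; "moment": the same for the moment, N m; "finger_gap": finger opening in mm.
Only numpy, scipy, OpenCV 4.12 (cv2) and the standard library are available. Lean on these libraries where they do the work, as an engineer would, in place of code of your own. Each camera call takes 0.05 s, during which the arm holds its last target.

TASK

Take the steel test bar out of the V-block and leave it lying in the grey tray, then lay the long black lens barrel in the V-block, centred along the groove (either way round), without slamming or forcing it, and press it down with about 15 N so that it bears firmly on the sloping faces of both sides. Finish while still holding it pressed there: do not let go. Leave everything else on the bench where it is.

Things in the scene. Friction and masses are not known exactly. Their poses are not given: they have to be found in the camera images.
- vblock: steel V-block, fixed to the bench: a base plate 136 x 77 mm, 8 mm thick, carrying two V supports, each 28 mm long, with an 80 mm wide open gap between them (free for fingers down to the plate). Origin: centre of the underside. x runs along the groove, y across it, z up. The groove opens upward at 90 degrees; its bottom line is 24 mm above the bench, the tops of the supports 49.5 mm, outer width 77 mm
- seat (a point): where the middle of the lens barrel's axis is when it is fully seated in the V-block: midway along the groove, 59.4 mm above the bench
- flank_left: the sloping faces of both V supports on the +y side of the groove (45 degrees), ground and polished, slippery (friction about 0.15). Origin and axes: those of the V-block
- flank_right: the sloping faces of both V supports on the -y side of the groove (45 degrees), as slippery. Origin and axes: those of the V-block
- barrel: black lens barrel, a round cylinder 50 mm across and 150 mm long, 0.28 to 0.52 kg, glass at the +x end and metal mount ring at the -x end. At the start it lies level on the cork mat. Origin: its centre, half-way along and half-way up; x runs along its axis. It may have rolled about x
- mat: cork parking mat, fixed, 170 x 80 mm, 4 mm thick; x along its length. Four stops 10 mm high near its ends (45 to 79 mm from the middle there are stops, none nearer the middle) keep the barrel from rolling. Origin: centre of the underside. The barrel's axis starts 29 mm above the bench, along the mat's x
- testbar: steel test bar, 16 mm round and 150 mm long, 0.28 kg, with a square collar 24 x 24 mm and 34 mm long around its middle. At the start it lies in the V-block's groove with its collar in the gap, its sides upright, the axis 35.3 mm above the bench. Origin: its centre; x along the bar
- tray: open grey plastic tray, fixed, 190 x 150 mm outside (x by y), 22 mm tall, walls and floor 4 mm thick. Origin: centre of the underside; x along its longer side, z up. The test bar lies in it with its axis 16 mm above the bench (resting on its collar)
- short_lens_mid (a point): bystander: short black lens standing upright, 64 mm across, 65 mm tall; the point is half-way up it (loose; leave it alone)
- wide_lens_mid (a point): bystander: wide black lens standing upright, 76 mm across, 50 mm tall; the point is half-way up it (loose; leave it alone)
- camera_mid (a point): bystander: black camera body with a lens, 130 mm wide, 105 mm tall; the point is half-way up it (loose; leave it alone)
- lens_cap_mid (a point): bystander: flat black lens cap, 60 mm across, 10 mm thick; the point is half-way up it (loose; leave it alone)
- filter_ring_mid (a point): bystander: thin aluminium filter ring, 62 mm across, 8 mm thick; the point is half-way up it (loose; leave it alone)
- jar_mid (a point): bystander: white closed jar with a black cap, 52 mm across, 60 mm tall; the point is half-way up it (loose; leave it alone)
Not all that is in view belongs to the job. What is meant by the testbar is not red, and is the larger of those in its own colour.

How it is judged:
By the outcome, as a careful person would: the job done as asked, in the order asked, and still so for the second after the job is handed in, while the arm keeps its last pose, push and grip.
It also fails if it takes over 69 s, if anything falls off the work surface, if the arm or the gripper's body presses on something with over 40 N, if the wrist force passes 120 N, or if a joint passes its speed limit or range.

## Working session

There is one attempt and no reset: what is moved stays moved. The work goes in short steps, Python scripts to look and compute and a shell command to move; the robot and the scene stay as the last step left them, time stands still between calls to the robot, and variables do not carry over. Pictures are saved under pics/ and viewed, and the job is handed in when it is done.

```bash
mkdir -p pics; ls
python3 - <<'E'
from cell import manip,cams,models
import cv2
s=manip.read_state();print(s)
for n in("scene","top","wrist"):
    c=cams.camera(n);cv2.imwrite(f"pics/{n}0.png",c["frame"][:,:,::-1]);print(n,c["K"].round(1).tolist(),c["pose"].round(3).tolist())
E
```

```text
pics
{'clock': 0.0, 'joints': array([ 1.18537025e+00,  3.00484540e-01,  1.52160307e+00, -2.54243872e-05,
        1.32071297e+00, -6.66133497e-02]), 'qd': array([-5.32844825e-04,  1.14939824e-04,  6.43980536e-04, -7.78374636e-05,
        1.52117942e-03, -1.02726477e-03]), 'effort': array([ 1.00079007e-03, -5.31803584e+01, -3.52741349e+01,  7.08603510e-02,
        2.43503298e-02, -1.34575030e-04]), 'eef_pos': array([172.30697594, 522.03137188, 212.86965714]), 'eef_rot': array([-3.14038576e+00, -5.58334002e-05,  2.82278620e+00]), 'wrist_force': array([-0.26577655, -0.47236822,  0.56853381]), 'moment': array([ 0.04848875, -0.01166379, -0.02983869]), 'finger_gap': 93.78661415646565}
scene [[365.6, 0.0, 256.5], [0.0, 365.6, 190.3], [0.0, 0.0, 1.0]] [[-0.016, 0.53, -0.848, 1377.144], [1.0, 0.015, -0.009, 22.091], [0.007, -0.848, -0.53, 591.352], [0.0, 0.0, 0.0, 1.0]]
top [[436.4, 0.0, 255.3], [0.0, 436.4, 189.2], [0.0, 0.0, 1.0]] [[-0.012, -0.984, 0.18, 355.223], [-1.0, 0.008, -0.019, 23.353], [0.018, -0.18, -0.983, 1266.469], [0.0, 0.0, 0.0, 1.0]]
wrist [[297.3, 0.0, 259.7], [0.0, 297.3, 189.2], [0.0, 0.0, 1.0]] [[0.314, 0.915, 0.252, 98.737], [0.95, -0.302, -0.085, 546.668], [-0.002, 0.266, -0.964, 383.437], [0.0, 0.0, 0.0, 1.0]]
```

View pics/top0.png

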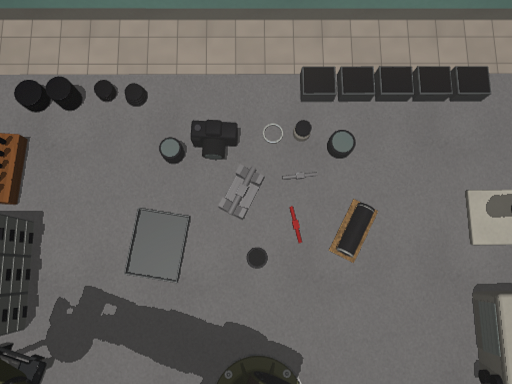

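View pics/scene0.png

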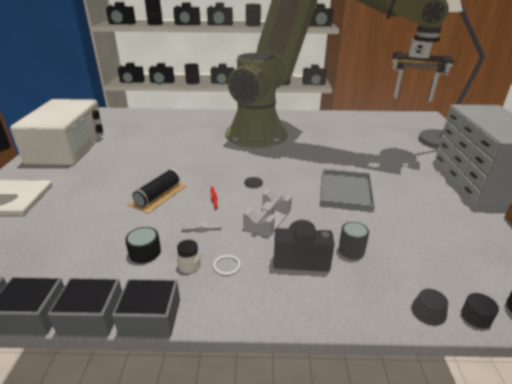

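View pics/wrist0.png

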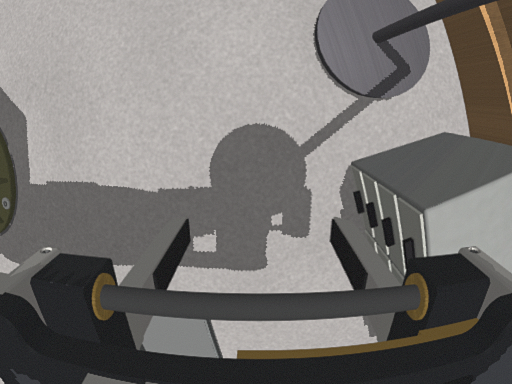

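```bash
cat > h.py <<'E'
from cell import manip,cams,models
import cv2,numpy as np
from scipy.optimize import minimize
def proj(c,P):
    T=np.linalg.inv(c["pose"]);p=(T[:3,:3]@np.asarray(P,float).T).T+T[:3,3];u=(c["K"]@p.T).T
    return u[:,:2]/u[:,2:]
def place(P,q):
    P=np.asarray(P,float);c,s=np.cos(q[2]),np.sin(q[2])
    return np.c_[P[:,0]*c-P[:,1]*s+q[0],P[:,0]*s+P[:,1]*c+q[1],P[:,2]]
def box(x,y,z0,z1,cx=0,cy=0): return [(cx+a*x/2,cy+b*y/2,z) for a in(-1,1) for b in(-1,1) for z in(z0,z1)]
def cyl(d,L,z,n=24): 
    t=np.linspace(0,2*np.pi,n,endpoint=False);return [(a*L/2,d/2*np.cos(k),z+d/2*np.sin(k)) for a in(-1,1) for k in t]
vs=[]
for sx in(-54,54):
    for sy in (-1,1):
        vs.append([(sx+a*14,sy*y,z) for a in(-1,1) for y,z in((38.5,8),(0,8),(0,24),(25.5,49.5),(38.5,49.5))])
M={"vblock":[box(136,77,0,8)]+vs,"barrel":[cyl(50,150,29)],"tray":[box(190,150,0,22)],"mat":[box(170,80,0,4)],
   "testbar":[cyl(16,150,35.3),box(34,24,23.3,47.3)]}
def sil(c,parts,q,S=4):
    m=np.zeros((384*S,512*S),np.uint8)
    for P in parts:
        h=cv2.convexHull(((proj(c,place(P,q))+.5)*S).astype(np.float32)).astype(np.int32);cv2.fillConvexPoly(m,h,255)
    return cv2.resize(m,(512,384),interpolation=cv2.INTER_AREA)/255.
def ray(c,px,z):
    d=c["pose"][:3,:3]@np.linalg.inv(c["K"])@np.array([px[0],px[1],1]);o=c["pose"][:3,3];return o+d*(z-o[2])/d[2]
def fit(obs,parts,q0):
    def cost(v):
        q=(v[0],v[1],v[2]/50);r=0
        for c,m in obs:
            s=sil(c,parts,q);r+=1-np.minimum(s,m).sum()/np.maximum(s,m).sum()
        return r
    v0=np.array([q0[0],q0[1],q0[2]*50]);best=None
    for d in range(2):
        r=minimize(cost,v0,method="Nelder-Mead",options=dict(initial_simplex=[v0,v0+[8,0,0],v0+[0,8,0],v0+[0,0,8]],xatol=.1,fatol=1e-4));v0=r.x
    return np.array([v0[0],v0[1],v0[2]/50]),r.fun/len(obs)
E
cat > f.py <<'E'
from h import *
C={n:cams.camera(n) for n in("top","scene")}
for n in("vblock","barrel","tray","mat","testbar"):
    obs=[];q0=None
    for k in C:
        L=models.regions_of(k,n)
        print(n,k,[(round(r["score"],2),np.round(r["point"]).tolist(),int(r["pixels"].sum())) for r in L[:4]])
        if L: obs.append((k,L[0]))
    for k,r in obs:
        if k=="top":
            p=ray(C[k],r["point"],20);ys,xs=np.nonzero(r["pixels"]);W=np.array([ray(C[k],(a,b),20)[:2] for a,b in zip(xs[::3],ys[::3])])
            w,V=np.linalg.eigh(np.cov(W.T));q0=(*W.mean(0),np.arctan2(V[1,1],V[0,1]))
    if n=="testbar" or q0 is None: continue
    for sel in(["top"],["top","scene"]):
        o=[(C[k],r["pixels"].astype(float)) for k,r in obs if k in sel]
        if o: print("  fit",sel,[ (q.round(3).tolist(),round(f,3)) for q,f in [fit(o,M[n],q0)]])
E
python3 f.py
```

```text
vblock top [(0.61, [247.0, 193.0], 1050), (0.46, [227.0, 204.0], 136)]
vblock scene [(0.59, [270.0, 219.0], 1006)]
  fit ['top'] [([575.155, 40.065, 2.658], np.float64(0.241))]
  fit ['top', 'scene'] [([575.072, 41.682, 2.662], np.float64(0.293))]
barrel top [(0.59, [354.0, 231.0], 992)]
barrel scene [(0.76, [157.0, 187.0], 873)]
  fit ['top'] [([462.697, -284.439, 2.662], np.float64(0.043))]
  fit ['top', 'scene'] [([463.132, -283.045, 2.668], np.float64(0.072))]
tray top [(0.72, [156.0, 245.0], 3649), (0.54, [266.0, 138.0], 36)]
tray scene [(0.56, [348.0, 188.0], 1992)]
  fit ['top'] [([426.763, 279.184, 2.969], np.float64(0.023))]
  fit ['top', 'scene'] [([428.361, 280.989, 2.973], np.float64(0.041))]
mat top [(0.94, [343.0, 234.0], 577)]
mat scene [(0.77, [157.0, 200.0], 413), (0.75, [155.0, 189.0], 882)]
  fit ['top'] [([462.159, -284.7, 2.637], np.float64(0.656))]
  fit ['top', 'scene'] [([464.32, -283.407, 2.664], np.float64(0.623))]
testbar top [(0.91, [243.0, 188.0], 325), (0.47, [300.0, 175.0], 146)]
testbar scene [(0.75, [202.0, 234.0], 174), (0.54, [269.0, 214.0], 308), (0.39, [211.0, 197.0], 92)]
```

```bash
cat > g.py <<'E'
from h import *
C={n:cams.camera(n) for n in("top","scene")}
obs={}
for k in C:
    m=np.zeros((384,512),bool)
    for n in("vblock","testbar"):
        for r in models.regions_of(k,n):
            c={"top":(243,192),"scene":(268,216)}[k]
            if np.hypot(r["point"][0]-c[0],r["point"][1]-c[1])<28: m|=r["pixels"]
    obs[k]=(C[k],m.astype(float));print(k,m.sum())
P=M["vblock"]+M["testbar"]
for sel in(["top"],["scene"],["top","scene"]):
    q,f=fit([obs[k] for k in sel],P,(575,40,2.66));print(sel,q.round(3),round(f,3))
im=[]
for k,(cx,cy,w) in {"top":(243,192,48),"scene":(268,216,48)}.items():
    f=C[k]["frame"][:,:,::-1];S=6;cr=cv2.resize(f[cy-w:cy+w,cx-w:cx+w],None,fx=4,fy=4,interpolation=cv2.INTER_CUBIC)
    for p in P:
        h=cv2.convexHull(proj(C[k],place(p,q)).astype(np.float32))[:,0]
        cv2.polylines(cr,[((h-[cx-w,cy-w]+.5)*4).astype(np.int32)],1,(0,255,0),1)
    im.append(cr)
cv2.imwrite("pics/g0.png",np.hstack(im))
E
python3 g.py
```

```text
top 1324
scene 1471
['top'] [574.591  40.012   2.658] 0.058
['scene'] [578.09   43.364   2.646] 0.042
['top', 'scene'] [576.368  42.061   2.649] 0.069
```

View pics/g0.png

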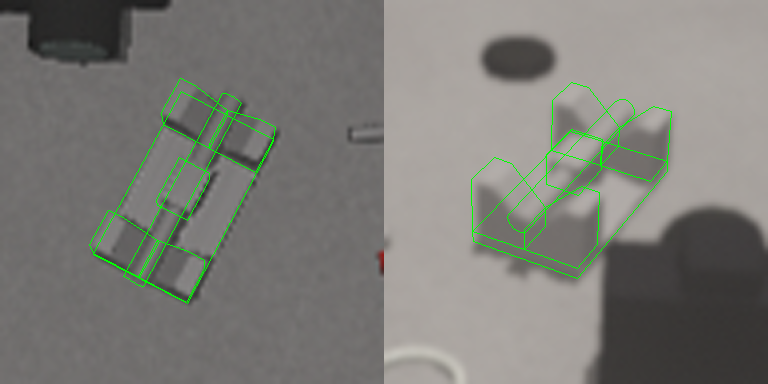

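```bash
cat > to.py <<'E'
import sys
from cell import manip
import numpy as np
from scipy.spatial.transform import Rotation as Ro
s=manip.read_state();R=Ro.from_euler("xyz",s["eef_rot"]).as_matrix()
x,y,z,yaw=map(float,sys.argv[1:5])
d=R.T@(np.array([x,y,z])-s["eef_pos"])/10
r=-(yaw-s["eef_rot"][2]);r=(r+np.pi/2)%np.pi-np.pi/2
print("t",round(s["clock"],2),"pos",s["eef_pos"].round(1),"rot",s["eef_rot"].round(3),"F",s["wrist_force"].round(1),"gap",round(s["finger_gap"],1),"j",s["joints"].round(2))
print("rows shift cm",d.round(2),"roll",round(r,3))
E
python3 to.py 576 42 190 2.65
```

```text
t 1.05 pos [172.4 522.3 213.5] rot [-3.142  0.     2.823] F [-0.6  0.9 -0.8] gap 94.2 j [ 1.19  0.3   1.52 -0.    1.32 -0.07]
rows shift cm [-53.38 -32.96   2.35] roll 0.173
```

```bash
python3 -m pendant '[[[-20,-12.4,0,0.17],[-20,-12.4,0,0.17],[-20,-12.4,0,0.17],[-20,-12.4,0,0.17],[-20,-12.4,0,0.17]]]'; python3 to.py 576 42 190 2.65
```

```text
clock: 1.55
eef_pos: [324.8, 339.7, 213.7]
eef_rot: [3.141, 0.0, 2.652]
wrist_force: [-0.1, 0.7, 1.0]
finger_gap: 93.9
t 1.55 pos [324.8 339.7 213.7] rot [3.141 0.    2.652] F [-0.1  0.7  1. ] gap 93.9 j [ 0.73  0.12  1.74 -0.    1.28 -0.35]
rows shift cm [-36.17 -14.45   2.37] roll 0.002
```

```bash
python3 -m pendant '[[[-18,-7.2,0,0],[-18,-7.2,0,0],[-18,-7.2,0,0],[-18,-7.2,0,0],[-18,-7.2,0,0]]]'; python3 to.py 576 42 190 2.65;python3 -m pendant '[[[-14,-6,1.8,0],[-14,-6,1.8,0],[-14,-6,1.8,0],[-14,-6,1.8,0],[-14,-6,1.8,0]]]'; python3 to.py 576 42 190 2.65
```

```text
clock: 2.05
eef_pos: [450.8, 190.4, 213.3]
eef_rot: [-3.141, 0.001, 2.648]
wrist_force: [0.5, 0.1, -0.6]
finger_gap: 94.1
t 2.05 pos [450.8 190.4 213.3] rot [-3.141e+00  1.000e-03  2.648e+00] F [ 0.5  0.1 -0.6] gap 94.1 j [ 0.33  0.16  1.69 -0.    1.29 -0.75]
rows shift cm [-18.05  -7.14   2.34] roll -0.002
clock: 2.55
eef_pos: [543.9, 74.9, 195.0]
eef_rot: [-3.141, -0.001, 2.651]
wrist_force: [-0.4, 0.1, 0.3]
finger_gap: 93.8
t 2.55 pos [543.9  74.9 195. ] rot [-3.141e+00 -1.000e-03  2.651e+00] F [-0.4  0.1  0.3] gap 93.8 j [ 0.07  0.31  1.55  0.    1.28 -1.01]
rows shift cm [-4.38 -1.39  0.49] roll 0.001
```

```bash
cat > w.py <<'E'
import sys
from h import *
c=cams.camera("wrist");cv2.imwrite(f"pics/{sys.argv[1]}.png",c["frame"][:,:,::-1])
E
python3 w.py w1
cat >> h.py <<'E'
_p=proj
def proj(c,P):
    if not c.get("fish"): return _p(c,P)
    T=np.linalg.inv(c["pose"]);p=(T[:3,:3]@np.asarray(P,float).T).T+T[:3,3]
    r=np.hypot(p[:,0],p[:,1]);th=np.arctan2(r,p[:,2]);k=np.where(r>1e-9,th/np.maximum(r,1e-9),0)
    return np.c_[p[:,0]*k*c["K"][0,0]+c["K"][0,2],p[:,1]*k*c["K"][1,1]+c["K"][1,2]]
E
```

```text
(no output)
```

View pics/w1.png

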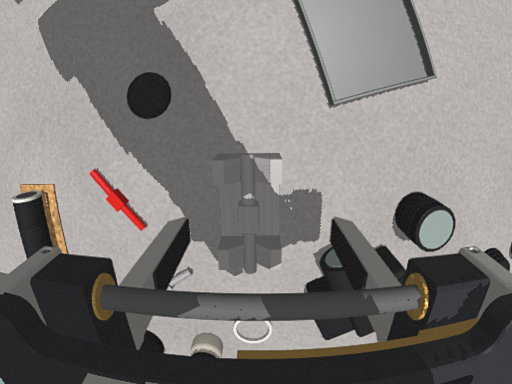

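```bash
cat > gw.py <<'E'
import sys
from h import *
c=cams.camera("wrist");c["fish"]=1
m=np.zeros((384,512),bool)
for n in("vblock","testbar"):
    for r in models.regions_of("wrist",n):
        print(n,round(r["score"],2),np.round(r["point"]),r["pixels"].sum())
        if np.hypot(r["point"][0]-250,r["point"][1]-212)<35: m|=r["pixels"]
P=M["vblock"]+M["testbar"]
q,f=fit([(c,m.astype(float))],P,(576,42,2.65));print(q.round(3),f)
print(manip.read_state()["eef_pos"])
fr=np.ascontiguousarray(c["frame"][130:290,180:330,::-1]);cr=cv2.resize(fr,None,fx=3.7,fy=3.7,interpolation=cv2.INTER_CUBIC);c2=cr.copy()
for p in P:
    h=cv2.convexHull(proj(c,place(p,q)).astype(np.float32))[:,0];cv2.polylines(cr,[((h-[180,130]+.5)*3.7).astype(np.int32)],1,(0,255,0),1)
cv2.imwrite(f"pics/{sys.argv[1]}.png",cr)
E
python3 gw.py gw1
```

```text
testbar 0.84 [246. 212.] 1826
testbar 0.58 [117. 198.] 779
testbar 0.53 [181. 277.] 172
[579.044  40.038   2.675] 0.750775987408486
[543.4582288   76.37353084 195.87219949]
```

View pics/gw1.png

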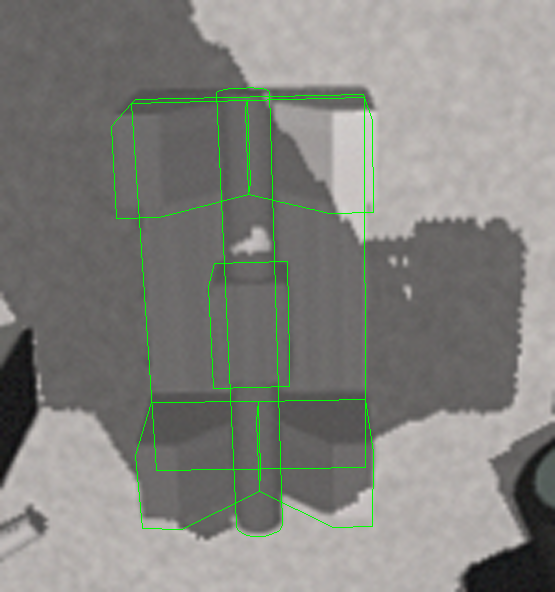

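```bash
sed -i 's/for n in("vblock","testbar")/for n in("testbar",)/; s/^q,f=fit.*/q,f=fit([(c,m.astype(float))],M["testbar"],(576,42,2.65));print(q.round(3),f)/' gw.py; python3 gw.py gw2
```

```text
testbar 0.88 [248. 213.] 1888
testbar 0.86 [118. 197.] 835
testbar 0.52 [179. 276.] 172
[578.694  40.74    2.672] 0.05511222949169603
[543.63659485  76.09491358 195.85485141]
```

View pics/gw2.png

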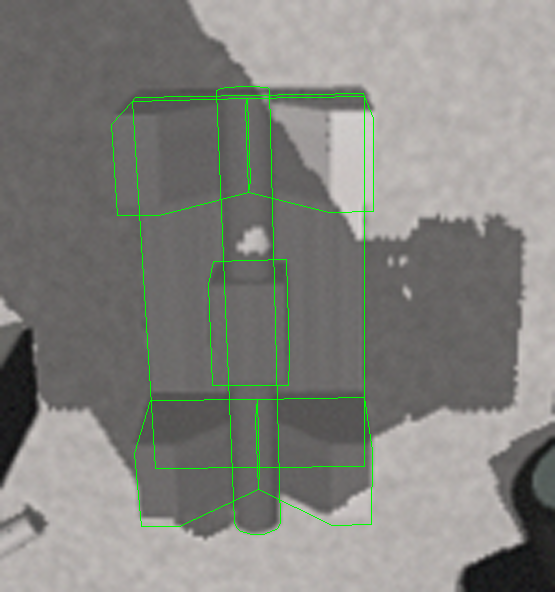

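Run:
```python
from h import *
c=cams.camera("wrist");c["fish"]=1
print(c["pose"].round(3).tolist(),manip.read_state()["eef_pos"])
g=c["frame"][135:285,190:320,::-1].astype(float);g=np.clip((g/255)**.6*300-20,0,255).astype(np.uint8)
cv2.imwrite("pics/w2.png",cv2.resize(g,None,fx=4,fy=4,interpolation=cv2.INTER_CUBIC))
for n in((1,1),(-1,1),(1,-1),(-1,-1)):
    P=place([(68*n[0],38.5*n[1],z) for z in(0,8,49.5)]+[(40*n[0],38.5*n[1],49.5)],(576,42,2.65));print(n,((proj(c,P)-[190,135]+.5)*4).round().tolist())
```

```text
[[0.468, 0.851, 0.236, 475.009], [0.883, -0.451, -0.125, 112.514], [-0.0, 0.267, -0.964, 366.31], [0.0, 0.0, 0.0, 1.0]] [543.69179108  75.90546825 195.7983042 ]
(1, 1) [[111.0, 73.0], [107.0, 77.0], [86.0, 100.0], [89.0, 199.0]]
(-1, 1) [[126.0, 465.0], [123.0, 476.0], [107.0, 538.0], [102.0, 458.0]]
(1, -1) [[358.0, 73.0], [359.0, 77.0], [369.0, 100.0], [367.0, 200.0]]
(-1, -1) [[349.0, 467.0], [350.0, 478.0], [357.0, 541.0], [360.0, 460.0]]
```

View pics/w2.png

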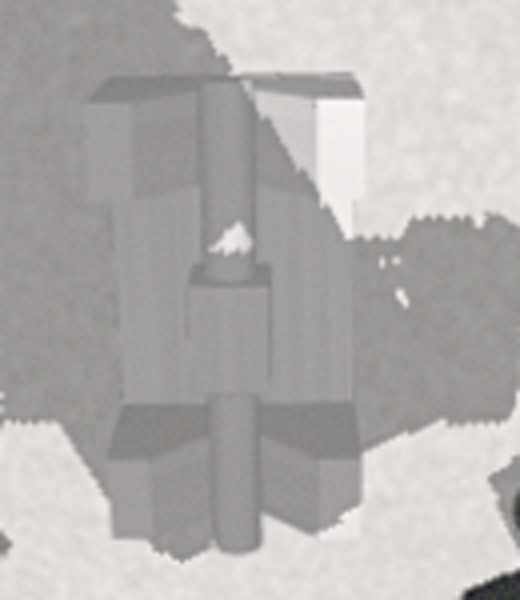

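Run:
```python
from h import *
from scipy.optimize import least_squares
c=cams.camera("wrist");c["fish"]=1
O=[((68,38.5,49.5),(86,103)),((68,-38.5,49.5),(364,98)),((68,-38.5,0),(355,73)),((68,38.5,0),(112,77)),((-40,38.5,49.5),(107,460)),((-40,-38.5,49.5),(360,458)),((-40,38.5,8),(124,404)),((-40,-38.5,8),(354,402)),((-75,0,35.3),(238,548))]
P=[o[0] for o in O];U=np.array([o[1] for o in O])
f=lambda v:(((proj(c,place(P,(v[0],v[1],v[2]/50)))-[190,135]+.5)*4)-U).ravel()/4
r=least_squares(f,[576,42,2.65*50],loss="soft_l1");print(r.x[:2],r.x[2]/50);print(f(r.x).reshape(-1,2).round(1).tolist())
```

```text
[576.61303597  41.95472902] 2.664826527177782
[[-0.6, 0.1], [0.7, 0.3], [0.2, -0.1], [-0.7, -0.3], [-0.4, 0.3], [0.8, 0.5], [-0.4, 0.1], [0.3, 0.2], [0.1, -2.6]]
```

```bash
python3 to.py 578.5 41 110 2.662
```

```text
t 2.95 pos [543.8  75.7 195.8] rot [3.141 0.    2.654] F [-0.  -0.3 -0.7] gap 94.0 j [ 0.07  0.31  1.55 -0.    1.28 -1.01]
rows shift cm [-4.69 -1.44  8.58] roll -0.008
```

```bash
python3 -m pendant '[[[-4.69,-1.44,3,-0.008],[-4.69,-1.44,6,-0.008],[-4.69,-1.44,8.58,-0.008],[-4.69,-1.44,8.58,-0.008],[-4.69,-1.44,8.58,-0.008]]]' - 30; python3 to.py 578.5 41 34 2.662; python3 w.py w3
```

```text
clock: 3.45
eef_pos: [578.8, 40.6, 110.5]
eef_rot: [3.141, 0.0, 2.661]
wrist_force: [-0.8, -0.8, 1.1]
finger_gap: 94.1
t 3.45 pos [578.8  40.6 110.5] rot [3.141 0.    2.661] F [-0.8 -0.8  1.1] gap 94.1 j [ 0.01  0.47  1.54 -0.    1.13 -1.08]
rows shift cm [0.05 0.02 7.65] roll -0.001
```

View pics/w3.png

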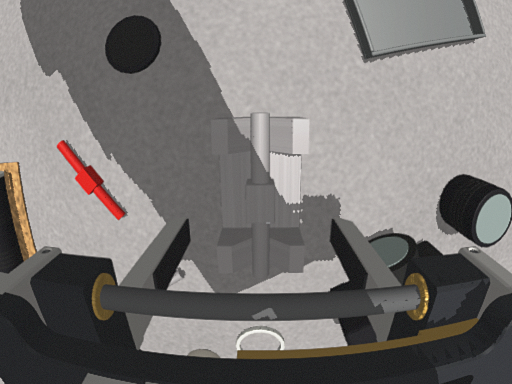

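Run:
```python
from h import *
c=cams.camera("top")
for p,z in(((214,158),30),((238,140),50),((192,145),100),((205,158),30),((238,125),100)):
    w=ray(c,p,z);d=w[:2]-[578.5,41];x=np.array([np.cos(2.662),np.sin(2.662)]);y=np.array([np.sin(2.662),-np.cos(2.662)]);print(p,w.round(),"tool xy",(d@x).round(),(d@y).round())
```

```text
(214, 158) [675. 118.  30.] tool xy -50.0 113.0
(238, 140) [723.  48.  50.] tool xy -125.0 73.0
(192, 145) [694. 174. 100.] tool xy -42.0 171.0
(205, 158) [675. 144.  30.] tool xy -38.0 136.0
(238, 125) [751.  47. 100.] tool xy -151.0 85.0
```

```bash
python3 -m pendant '[[[0.05,0.02,2.5,0],[0.05,0.02,5,0],[0.05,0.02,7,0],[0.05,0.02,7.65,0],[0.05,0.02,7.65,0]]]' && python3 -m pendant '[[[0,0,0,0],[0,0,0,0],[0,0,0,0],[0,0,0,0],[0,0,0,0]]]' -1 30; python3 to.py 578.5 41 34 2.662
```

```text
clock: 4.05
eef_pos: [578.5, 40.9, 33.8]
eef_rot: [3.141, 0.0, 2.661]
wrist_force: [-0.3, 0.2, 0.5]
finger_gap: 93.8
clock: 4.55
eef_pos: [578.4, 40.7, 33.4]
eef_rot: [3.141, 0.0, 2.661]
wrist_force: [0.2, -0.5, 0.3]
finger_gap: 57.4
t 4.55 pos [578.4  40.7  33.4] rot [3.141 0.    2.661] F [ 0.2 -0.5  0.3] gap 57.4 j [ 0.01  0.57  1.59 -0.    0.98 -1.08]
rows shift cm [ 0.    0.03 -0.06] roll -0.001
```

```bash
python3 -m pendant '[[[0,0,0,0],[0,0,0,0],[0,0,0,0],[0,0,0,0],[0,0,0,0]]]'; python3 -m pendant '[[[0,0,0,0],[0,0,0,0],[0,0,0,0]]]'
```

```text
clock: 5.05
eef_pos: [578.5, 40.9, 33.3]
eef_rot: [3.141, 0.0, 2.661]
wrist_force: [3.0, 2.9, -0.1]
finger_gap: 23.7
clock: 5.35
eef_pos: [578.5, 40.9, 33.2]
eef_rot: [3.141, 0.0, 2.661]
wrist_force: [2.7, 4.4, -0.8]
finger_gap: 23.4
```

```bash
python3 -m pendant '[[[0,0,-1,0],[0,0,-2,0],[0,0,-5,0],[0,0,-8,0],[0,0,-11,0]]]'; python3 w.py w4; python3 to.py 427.5 280 135 2.972
```

```text
clock: 5.85
eef_pos: [577.9, 40.4, 145.0]
eef_rot: [-3.141, -0.0, 2.661]
wrist_force: [-0.2, 0.4, -2.8]
finger_gap: 23.7
t 5.9 pos [579.9  40.5 150.4] rot [3.139 0.006 2.661] F [0.8 0.2 3.8] gap 24.0 j [ 0.01  0.42  1.51 -0.    1.21 -1.08]
rows shift cm [24.6  14.18  1.43] roll -0.311
```

View pics/w4.png

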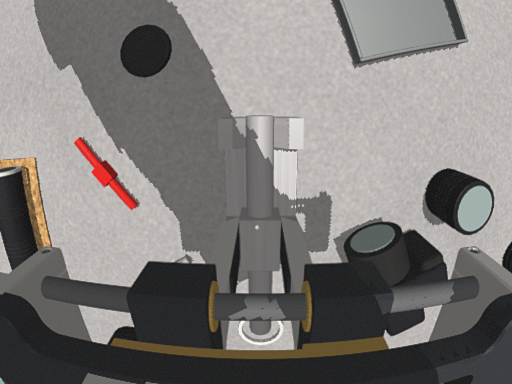

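```bash
python3 -m pendant '[[[4.2,2.4,0,-0.06],[8.4,4.8,0,-0.12],[12.6,7.2,0,-0.18],[16.8,9.6,0,-0.24],[21,12,0,-0.31]]]'; python3 to.py 427.5 280 110 2.972
```

```text
clock: 6.4
eef_pos: [446.2, 245.3, 143.6]
eef_rot: [-3.141, 0.0, 2.973]
wrist_force: [1.2, 0.3, -3.7]
finger_gap: 24.2
t 6.4 pos [446.2 245.3 143.6] rot [-3.141  0.     2.973] F [ 1.2  0.3 -3.7] gap 24.2 j [ 0.43  0.28  1.72 -0.    1.14 -0.97]
rows shift cm [2.43 3.11 3.36] roll 0.001
```

```bash
python3 -m pendant '[[[2.4,3.1,0,0],[2.4,3.1,0,0],[2.4,3.1,3.3,0],[2.4,3.1,3.3,0],[2.4,3.1,3.3,0]]]'; python3 to.py 427.5 280 16 2.972
python3 - <<'E'
from h import *
ob=[]
C={n:cams.camera(n) for n in("top","scene")}
c=cams.camera("wrist");c["fish"]=1;cv2.imwrite("pics/w5.png",c["frame"][:,:,::-1])
for r in models.regions_of("wrist","tray"): print(r["score"],r["point"],r["pixels"].sum())
E
```

```text
clock: 6.9
eef_pos: [429.3, 278.3, 110.6]
eef_rot: [-3.141, -0.001, 2.97]
wrist_force: [-0.1, 0.3, -1.3]
finger_gap: 23.9
t 6.9 pos [429.3 278.3 110.6] rot [-3.141e+00 -1.000e-03  2.970e+00] F [-0.1  0.3 -1.3] gap 23.9 j [ 0.5   0.33  1.74 -0.    1.07 -0.9 ]
rows shift cm [0.2  0.15 9.46] roll -0.002
0.83 [272.1, 158.7] 21598
0.26 [103.5, 322.6] 1662
```

View pics/w5.png

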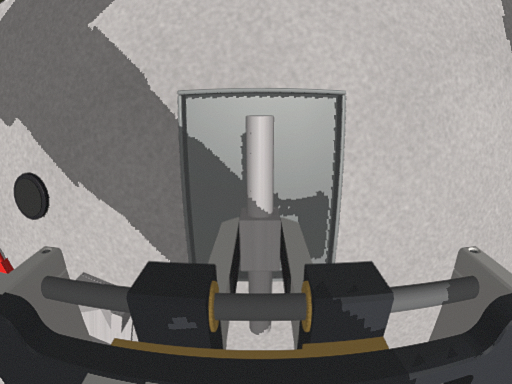

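```bash
python3 -m pendant '[[[0,0,4,0],[0,0,6.5,0],[0,0,8.3,0],[0,0,8.3,0],[0,0,8.3,0]]]'; python3 to.py 429 279 15 2.972
```

```text
clock: 7.6
eef_pos: [429.7, 279.0, 28.1]
eef_rot: [3.141, 0.001, 2.971]
wrist_force: [-0.3, 0.0, -2.7]
finger_gap: 23.6
t 7.6 pos [429.7 279.   28.1] rot [3.141e+00 1.000e-03 2.971e+00] F [-0.3  0.  -2.7] gap 23.6 j [ 0.5   0.46  1.79 -0.    0.9  -0.9 ]
rows shift cm [ 0.07 -0.01  1.31] roll -0.001
```

```bash
python3 -m pendant '[[[0,0,0.6,0],[0,0,1.1,0],[0,0,1.3,0],[0,0,1.3,0],[0,0,1.3,0]]]'; python3 to.py 429 279 14 2.972
```

```text
clock: 8.1
eef_pos: [429.2, 278.9, 14.3]
eef_rot: [3.142, 0.0, 2.971]
wrist_force: [-0.0, -0.1, -3.8]
finger_gap: 24.0
t 8.1 pos [429.2 278.9  14.3] rot [3.142 0.    2.971] F [-0.  -0.1 -3.8] gap 24.0 j [ 0.5   0.48  1.79 -0.    0.87 -0.9 ]
rows shift cm [0.03 0.01 0.03] roll -0.001
```

```bash
python3 -m pendant '[[[0,0,0,0],[0,0,0,0],[0,0,0,0],[0,0,0,0]]]' 0; python3 -m pendant '[[[0,0,-2,0],[0,0,-6,0],[0,0,-10,0],[0,0,-14,0],[0,0,-14,0]]]'; python3 w.py w6
```

```text
clock: 8.5
eef_pos: [429.3, 278.9, 14.3]
eef_rot: [3.141, 0.0, 2.971]
wrist_force: [0.6, -0.2, 0.1]
finger_gap: 46.9
clock: 9.0
eef_pos: [431.0, 279.9, 159.3]
eef_rot: [3.136, 0.007, 2.971]
wrist_force: [0.3, 0.3, -0.1]
finger_gap: 47.0
```

View pics/w6.png

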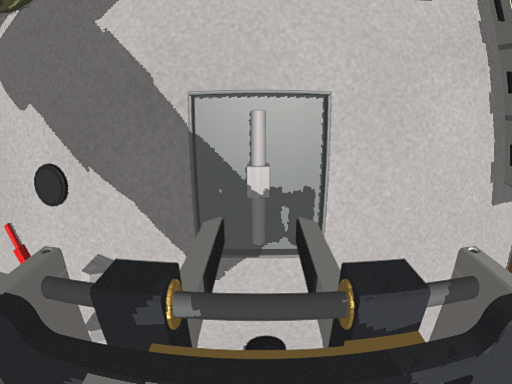

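```bash
python3 to.py 463 -230 190 2.667
```

```text
t 9.05 pos [430.1 279.3 156.4] rot [3.139 0.004 2.971] F [-0.2 -0.2 -0.4] gap 46.9 j [ 0.5   0.27  1.7  -0.    1.17 -0.9 ]
rows shift cm [-11.91 -49.62  -3.46] roll 0.304
```

```bash
python3 -m pendant '[[[-1.1,-4.7,-3,0.06],[-2.2,-9.4,-3,0.12],[-3.3,-14.1,-3,0.18],[-4.4,-18.8,-3,0.24],[-5.5,-23.5,-3,0.304]]]' 1; python3 to.py 463 -230 190 2.667
```

```text
clock: 9.55
eef_pos: [442.7, 36.0, 183.0]
eef_rot: [-3.141, -0.001, 2.665]
wrist_force: [1.2, -0.4, -0.1]
finger_gap: 83.2
t 9.55 pos [442.7  36.  183. ] rot [-3.141e+00 -1.000e-03  2.665e+00] F [ 1.2 -0.4 -0.1] gap 83.2 j [-0.    0.09  1.84 -0.    1.21 -1.1 ]
rows shift cm [-14.02 -22.7   -0.71] roll -0.002
```

```bash
python3 -m pendant '[[[-2.5,-4,0,0],[-5,-8,0,0],[-7.5,-12,0,0],[-10,-16,0,0],[-12.5,-20,0,0]]]'; python3 -m pendant '[[[0,0,0,0],[0,0,0,0]]]'; python3 to.py 463 -283 190 2.667; python3 w.py w7
```

```text
clock: 10.05
eef_pos: [462.5, -198.9, 182.7]
eef_rot: [3.142, -0.002, 2.667]
wrist_force: [0.5, 0.5, 0.3]
finger_gap: 93.7
clock: 10.25
eef_pos: [462.6, -197.4, 182.6]
eef_rot: [3.141, -0.003, 2.665]
wrist_force: [-0.4, 0.5, 0.0]
finger_gap: 93.7
t 10.25 pos [ 462.6 -197.4  182.6] rot [ 3.141e+00 -3.000e-03  2.665e+00] F [-0.4  0.5  0. ] gap 93.7 j [-0.48  0.23  1.69  0.    1.23 -1.57]
rows shift cm [-3.96 -7.59 -0.75] roll -0.002
```

View pics/w7.png

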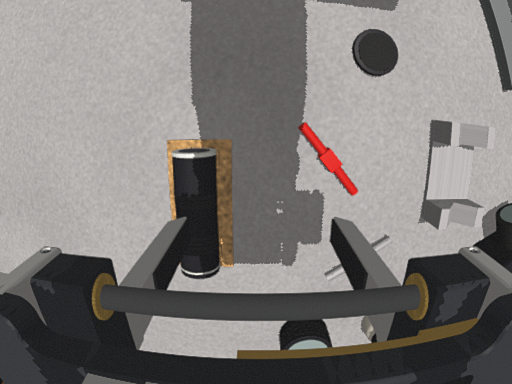

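Barrel at (196,212), mat around it; move over it, then measure.

```bash
python3 -m pendant '[[[0,-4,0,0],[0,-7.6,0,0],[0,-7.6,0,0],[0,-7.6,0,0]]]'
python3 - <<'E'
from h import *
c=cams.camera("wrist");c["fish"]=1
L=models.regions_of("wrist","barrel")
for r in L: print(round(r["score"],2),np.round(r["point"]),r["pixels"].sum())
m=L[0]["pixels"].astype(float)
q,f=fit([(c,m)],M["barrel"],(463,-283,2.667));print(q.round(3),f)
fr=np.ascontiguousarray(c["frame"][:,:,::-1])
h=cv2.convexHull(proj(c,place(M["barrel"][0],q)).astype(np.float32))[:,0];cv2.polylines(fr,[(h+.5).astype(np.int32)],1,(0,255,0),1)
h=proj(c,place([(85,40,4),(85,-40,4),(-85,-40,4),(-85,40,4)],q));cv2.polylines(fr,[(h+.5).astype(np.int32)],1,(0,0,255),1)
cv2.imwrite("pics/w8.png",cv2.resize(fr[100:300,150:370],None,fx=3.5,fy=3,interpolation=cv2.INTER_CUBIC))
E
python3 to.py 463 -283 20 2.667
```

```text
clock: 10.7
eef_pos: [428.5, -263.8, 183.9]
eef_rot: [3.141, -0.0, 2.667]
wrist_force: [0.3, 0.2, -0.5]
finger_gap: 94.2
0.94 [256. 208.] 5624
0.44 [351. 332.] 1262
[ 465.179 -283.382    2.654] 0.022221482684770644
t 10.8 pos [ 428.9 -263.4  184. ] rot [ 3.141 -0.     2.668] F [-0.3  0.   0. ] gap 94.0 j [-0.62  0.22  1.69  0.    1.23 -1.72]
rows shift cm [-3.93 -0.2  16.4 ] roll 0.001
```

View pics/w8.png

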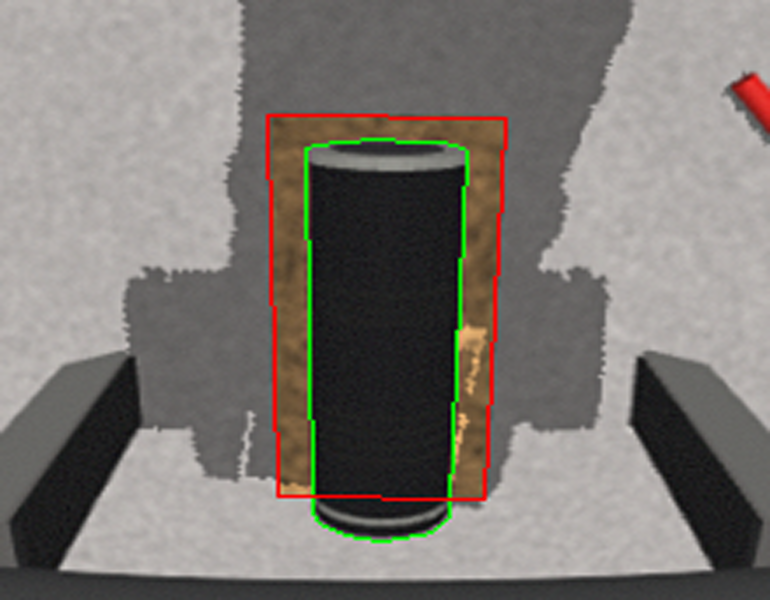

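```bash
python3 to.py 464.7 -283.3 90 2.66; python3 -m pendant '[[[-3.9,-0.2,0,0.008],[-3.9,-0.2,4,0.008],[-3.9,-0.2,8,0.008],[-3.9,-0.2,9.4,0.008],[-3.9,-0.2,9.4,0.008]]]';python3 to.py 464.7 -283.3 18.5 2.66
```

```text
t 10.8 pos [ 428.9 -263.4  184. ] rot [ 3.141 -0.     2.668] F [-0.3  0.   0. ] gap 94.0 j [-0.62  0.22  1.69  0.    1.23 -1.72]
rows shift cm [-4.1  -0.14  9.4 ] roll 0.008
clock: 11.3
eef_pos: [462.0, -283.0, 88.9]
eef_rot: [3.141, -0.003, 2.66]
wrist_force: [0.3, 0.4, 0.4]
finger_gap: 94.0
t 11.3 pos [ 462.  -283.    88.9] rot [ 3.141e+00 -3.000e-03  2.660e+00] F [0.3 0.4 0.4] gap 94.0 j [-0.62  0.42  1.67  0.    1.06 -1.71]
rows shift cm [-0.28  0.1   7.04] roll 0.0
```

```bash
python3 -m pendant '[[[-0.25,0.1,2.5,0],[-0.25,0.1,5,0],[-0.25,0.1,6.5,0],[-0.25,0.1,7,0],[-0.25,0.1,7,0]]]';python3 to.py 464.7 -283.3 18.5 2.66
```

```text
clock: 11.8
eef_pos: [465.3, -284.7, 20.9]
eef_rot: [-3.142, 0.001, 2.659]
wrist_force: [-0.7, 0.4, -0.6]
finger_gap: 93.4
t 11.8 pos [ 465.3 -284.7   20.9] rot [-3.142e+00  1.000e-03  2.659e+00] F [-0.7  0.4 -0.6] gap 93.4 j [-0.62  0.53  1.7   0.    0.92 -1.7 ]
rows shift cm [0.12 0.09 0.24] roll -0.001
```

```bash
python3 -m pendant '[[[0,0.08,0.1,0],[0,0.08,0.1,0],[0,0.08,0.1,0],[0,0.08,0.1,0],[0,0.08,0.1,0]]]' -1 10;python3 -m pendant '[[[0,0,0,0],[0,0,0,0],[0,0,0,0]]]' - 15;python3 to.py 464.7 -283.3 18.5 2.66
```

```text
clock: 12.3
eef_pos: [465.4, -283.9, 19.3]
eef_rot: [-3.142, 0.0, 2.659]
wrist_force: [1.4, 0.2, -0.4]
finger_gap: 57.2
clock: 12.6
eef_pos: [465.3, -283.9, 19.2]
eef_rot: [3.142, 0.0, 2.659]
wrist_force: [0.2, 0.8, -0.6]
finger_gap: 49.4
t 12.6 pos [ 465.3 -283.9   19.2] rot [3.142 0.    2.659] F [ 0.2  0.8 -0.6] gap 49.4 j [-0.61  0.53  1.7   0.    0.91 -1.7 ]
rows shift cm [0.08 0.02 0.07] roll -0.001
```

Gripped centrally (gap ≈50). Raise the grip force and lift.

```bash
python3 -m pendant '[[[0,0,0,0],[0,0,0,0],[0,0,-1,0],[0,0,-3,0],[0,0,-6,0]]]' - 50;python3 -m pendant '[[[0,0,-4,0],[0,0,-7,0],[0,0,-7,0],[0,0,-7,0]]]';python3 to.py 576.6 42 150 2.662; python3 w.py w9
```

```text
clock: 13.1
eef_pos: [464.4, -283.4, 79.0]
eef_rot: [3.141, -0.003, 2.659]
wrist_force: [0.3, -0.4, -3.2]
finger_gap: 49.3
clock: 13.5
eef_pos: [465.0, -283.7, 148.9]
eef_rot: [-3.141, -0.0, 2.659]
wrist_force: [-0.7, 0.3, -2.9]
finger_gap: 48.8
t 13.5 pos [ 465.  -283.7  148.9] rot [-3.141 -0.     2.659] F [-0.7  0.3 -2.9] gap 48.8 j [-0.62  0.35  1.61 -0.    1.18 -1.7 ]
rows shift cm [ 5.24 34.03 -0.11] roll -0.003
```

View pics/w9.png

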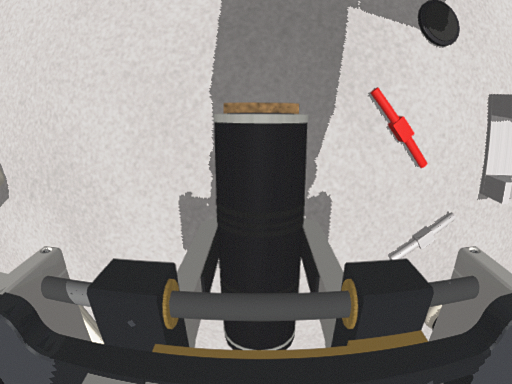

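```bash
cat > inhand.py <<'E'
from h import *
c=cams.camera("wrist");c["fish"]=1;s=manip.read_state();p=s["eef_pos"];yaw=s["eef_rot"][2]
x=np.array([np.cos(yaw),np.sin(yaw)]);y=np.array([np.sin(yaw),-np.cos(yaw)])
# near end top edge row and far end bottom row vs axial offset, sides at mid
for o in(-4,-2,0,2,4):
    q=(*(p[:2]+o*x),yaw);h=proj(c,place(cyl(50,150,p[2]+9.8,48),q))
    n=h[:48];f=h[48:];print(o,"x- end rows",n[:,1].min().round(1),n[:,1].max().round(1),"x+ end rows",f[:,1].min().round(1),f[:,1].max().round(1),"cols",h[:,0].min().round(1),h[:,0].max().round(1))
f=c["frame"][:,:,::-1];cv2.imwrite("pics/ih.png",np.hstack([cv2.resize(f[95:135,200:320],None,fx=3,fy=6),cv2.resize(f[325:365,200:320],None,fx=3,fy=6)]))
print(f[95:130,262].mean(1).round().tolist());print(f[320:365,262].mean(1).round().tolist())
E
python3 inhand.py
```

```text
-4 x- end rows 317.0 363.2 x+ end rows 119.3 122.9 cols 213.1 306.4
-2 x- end rows 315.1 361.3 x+ end rows 116.1 118.6 cols 213.0 306.5
0 x- end rows 313.2 359.4 x+ end rows 112.9 114.4 cols 213.0 306.5
2 x- end rows 311.3 357.5 x+ end rows 109.8 110.4 cols 212.9 306.6
4 x- end rows 309.3 355.5 x+ end rows 105.5 106.8 cols 212.9 306.6
[126.0, 124.0, 127.0, 127.0, 123.0, 125.0, 124.0, 124.0, 104.0, 105.0, 109.0, 116.0, 121.0, 121.0, 115.0, 110.0, 103.0, 81.0, 72.0, 149.0, 175.0, 176.0, 173.0, 175.0, 174.0, 174.0, 175.0, 170.0, 103.0, 43.0, 30.0, 42.0, 38.0, 38.0, 40.0]
[72.0, 45.0, 30.0, 35.0, 36.0, 35.0, 32.0, 33.0, 35.0, 33.0, 31.0, 36.0, 38.0, 33.0, 33.0, 29.0, 39.0, 35.0, 36.0, 33.0, 31.0, 35.0, 36.0, 35.0, 33.0, 33.0, 35.0, 40.0, 33.0, 44.0, 104.0, 91.0, 89.0, 86.0, 87.0, 89.0, 88.0, 90.0, 84.0, 49.0, 39.0, 39.0, 41.0, 40.0, 41.0]
```

View pics/ih.png

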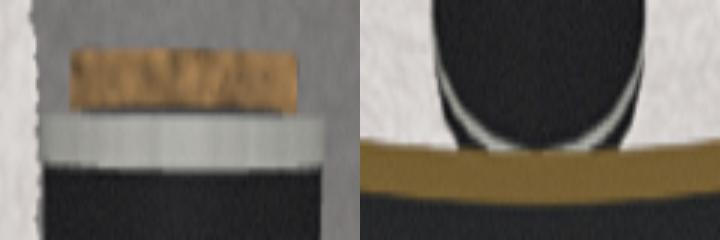

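```bash
python3 -m pendant '[[[0.7,4.5,0,-0.003],[1.4,9,0,-0.003],[2.1,13.5,0,-0.003],[2.8,18,0,-0.003],[3.4,22.5,0,-0.003]]]';python3 to.py 576.6 42 150 2.662
```

```text
clock: 14.1
eef_pos: [539.3, -66.9, 147.6]
eef_rot: [-3.141, -0.003, 2.662]
wrist_force: [1.3, -1.3, -2.9]
finger_gap: 49.2
t 14.1 pos [539.3 -66.9 147.6] rot [-3.141e+00 -3.000e-03  2.662e+00] F [ 1.3 -1.3 -2.9] gap 49.2 j [-0.19  0.35  1.62 -0.    1.18 -1.28]
rows shift cm [ 1.72 11.38 -0.25] roll -0.0
```

```bash
python3 -m pendant '[[[0.6,4,0,0],[1.2,8,0,0],[1.7,10.5,0,0],[1.7,11.2,0,0],[1.7,11.2,0,0]]]';python3 -m pendant '[[[0,0,0,0],[0,0,0,0]]]';python3 to.py 576.6 42 110 2.662; python3 w.py w10
```

```text
clock: 14.6
eef_pos: [575.9, 38.8, 147.7]
eef_rot: [-3.14, -0.002, 2.663]
wrist_force: [-0.5, -1.0, -2.7]
finger_gap: 48.9
clock: 14.8
eef_pos: [576.0, 37.2, 148.9]
eef_rot: [-3.141, -0.0, 2.66]
wrist_force: [-0.2, 0.2, -4.2]
finger_gap: 49.2
t 14.8 pos [576.   37.2 148.9] rot [-3.141 -0.     2.66 ] F [-0.2  0.2 -4.2] gap 49.2 j [ 0.    0.42  1.52 -0.    1.21 -1.09]
rows shift cm [0.16 0.45 3.89] roll -0.002
```

View pics/w10.png

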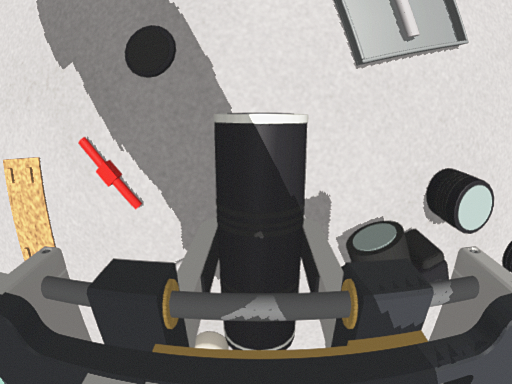

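```bash
python3 -m pendant '[[[0.16,0.45,1.5,-0.002],[0.16,0.45,3.5,-0.002],[0.16,0.45,6,-0.002],[0.16,0.45,7.7,-0.002],[0.16,0.45,7.7,-0.002]]]';python3 -m pendant '[[[0,0,0,0],[0,0,0,0]]]';python3 to.py 576.6 42 60 2.662
cat > gs.py <<'E'
import sys
from h import *
s=manip.read_state();p=s["eef_pos"];q=(p[0],p[1],s["eef_rot"][2]);V=(576.6,42,2.662);im=[]
for k,(cx,cy,w) in {"top":(243,192,48),"scene":(268,210,48)}.items():
    c=cams.camera(k);f=c["frame"][:,:,::-1];cr=cv2.resize(f[cy-w:cy+w,cx-w:cx+w],None,fx=4,fy=4,interpolation=cv2.INTER_CUBIC)
    for P,qq,col in [(a,V,(0,255,0)) for a in M["vblock"]]+[(cyl(50,150,p[2]+9.8),q,(0,0,255))]:
        h=cv2.convexHull(proj(c,place(P,qq)).astype(np.float32))[:,0];cv2.polylines(cr,[((h-[cx-w,cy-w]+.5)*4).astype(np.int32)],1,col,1)
    im.append(cr)
cv2.imwrite(f"pics/{sys.argv[1]}.png",np.hstack(im))
E
python3 gs.py gs1
```

```text
clock: 15.35
eef_pos: [575.3, 43.0, 68.9]
eef_rot: [-3.139, -0.004, 2.663]
wrist_force: [0.5, -0.3, -2.8]
finger_gap: 48.8
clock: 15.55
eef_pos: [577.4, 43.1, 73.1]
eef_rot: [3.141, 0.001, 2.664]
wrist_force: [1.0, -0.2, -2.8]
finger_gap: 49.0
t 15.55 pos [577.4  43.1  73.1] rot [3.141e+00 1.000e-03 2.664e+00] F [ 1.  -0.2 -2.8] gap 49.0 j [ 0.01  0.51  1.57 -0.    1.06 -1.08]
rows shift cm [ 0.02 -0.13  1.31] roll 0.002
```

View pics/gs1.png

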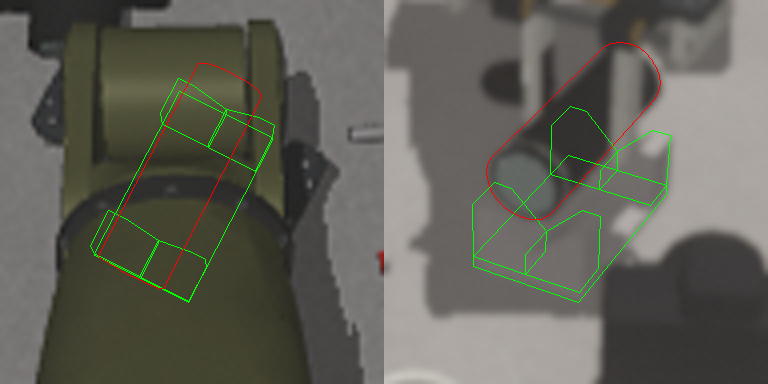

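```bash
python3 -m pendant '[[[0.03,-0.12,0.3,0.002],[0.03,-0.12,0.7,0.002],[0.03,-0.12,1.1,0.002],[0.03,-0.12,1.5,0.002],[0.03,-0.12,1.7,0.002]]]';python3 -m pendant '[[[0,0,0,0],[0,0,0,0]]]';python3 to.py 576.6 42 49.6 2.662
```

```text
clock: 16.15
eef_pos: [575.9, 42.2, 54.5]
eef_rot: [-3.141, -0.001, 2.662]
wrist_force: [0.3, -0.5, -3.0]
finger_gap: 49.1
clock: 16.35
eef_pos: [576.1, 42.2, 55.2]
eef_rot: [-3.142, 0.0, 2.662]
wrist_force: [0.4, -0.2, -3.9]
finger_gap: 49.3
t 16.35 pos [576.1  42.2  55.2] rot [-3.142  0.     2.662] F [ 0.4 -0.2 -3.9] gap 49.3 j [ 0.01  0.53  1.59 -0.    1.02 -1.08]
rows shift cm [-0.05  0.    0.56] roll -0.0
```

```bash
python3 -m pendant '[[[-0.05,0,0.1,0],[-0.05,0,0.2,0],[-0.05,0,0.3,0],[-0.05,0,0.4,0],[-0.05,0,0.4,0]]]';python3 -m pendant '[[[0,0,0,0]]]';python3 -m pendant '[[[0,0,0.05,0],[0,0,0.1,0],[0,0,0.1,0]]]'
```

```text
clock: 16.85
eef_pos: [576.4, 42.0, 51.0]
eef_rot: [-3.141, -0.0, 2.662]
wrist_force: [-0.7, -0.1, -2.7]
finger_gap: 49.2
clock: 16.95
eef_pos: [576.5, 42.0, 51.1]
eef_rot: [-3.142, -0.0, 2.662]
wrist_force: [-0.3, 0.3, -3.1]
finger_gap: 49.0
clock: 17.25
eef_pos: [576.6, 42.0, 50.2]
eef_rot: [3.142, 0.0, 2.662]
wrist_force: [-0.4, 1.4, -3.0]
finger_gap: 49.4
```

```bash
for i in 1 2; do python3 -m pendant '[[[0,0,0.04,0],[0,0,0.04,0],[0,0,0.04,0]]]'; done
```

```text
clock: 17.55
eef_pos: [576.7, 42.0, 50.0]
eef_rot: [3.141, 0.0, 2.662]
wrist_force: [-0.7, 0.2, 1.3]
finger_gap: 49.1
clock: 17.85
eef_pos: [576.8, 42.0, 49.8]
eef_rot: [3.141, 0.001, 2.662]
wrist_force: [-1.3, 1.0, 5.4]
finger_gap: 49.1
```

```bash
python3 -m pendant '[[[0,0,0.04,0],[0,0,0.04,0],[0,0,0.04,0]]]';  python3 -m pendant '[[[0,0,0.03,0],[0,0,0.03,0],[0,0,0.03,0],[0,0,0.03,0]]]'; python3 to.py 576.6 42 49.6 2.662
```

```text
clock: 18.15
eef_pos: [576.9, 42.1, 49.7]
eef_rot: [3.141, 0.001, 2.662]
wrist_force: [-1.3, 1.3, 7.2]
finger_gap: 49.4
clock: 18.55
eef_pos: [577.0, 42.1, 49.7]
eef_rot: [3.141, 0.001, 2.662]
wrist_force: [-2.6, 0.6, 9.7]
finger_gap: 49.1
t 18.55 pos [577.   42.1  49.7] rot [3.141e+00 1.000e-03 2.662e+00] F [-2.6  0.6  9.7] gap 49.1 j [ 0.01  0.54  1.59 -0.    1.01 -1.08]
rows shift cm [ 0.03 -0.03  0.01] roll 0.0
```

```bash
python3 -m pendant '[[[0,0,0.05,0],[0,0,0.05,0],[0,0,0.05,0],[0,0,0.05,0]]]'
python3 - <<'E'
from h import *
a=[]
for k in range(10):
    cams.camera("scene");s=manip.read_state();a.append(np.r_[s["wrist_force"],s["moment"],s["eef_pos"]])
a=np.mean(a,0);print(a.round(2))
f=a[:3];print("groove",f[:2]@[-.887,.462],"cross",f[:2]@[.462,.887])
E
python3 gs.py gs2; python3 inhand.py; python3 w.py w11
```

```text
clock: 18.95
eef_pos: [577.1, 42.1, 49.6]
eef_rot: [3.141, 0.002, 2.662]
wrist_force: [-4.9, 0.8, 15.7]
finger_gap: 49.0
[-5.2100e+00  9.7000e-01  1.5210e+01  1.8000e-01  9.9000e-01  5.7000e-01
  5.7705e+02  4.2080e+01  4.9580e+01]
groove 5.075446414946521 cross -1.5444259390388675
-4 x- end rows 317.2 363.7 x+ end rows 119.5 123.6 cols 212.9 306.5
-2 x- end rows 315.3 361.8 x+ end rows 116.3 119.2 cols 212.8 306.6
0 x- end rows 313.4 359.8 x+ end rows 113.1 114.9 cols 212.7 306.6
2 x- end rows 311.5 357.9 x+ end rows 109.9 110.9 cols 212.7 306.7
4 x- end rows 309.5 355.9 x+ end rows 106.0 107.1 cols 212.6 306.7
[222.0, 224.0, 223.0, 223.0, 224.0, 222.0, 224.0, 222.0, 224.0, 225.0, 224.0, 225.0, 225.0, 222.0, 220.0, 220.0, 219.0, 153.0, 138.0, 255.0, 251.0, 248.0, 247.0, 247.0, 247.0, 247.0, 249.0, 255.0, 235.0, 93.0, 79.0, 85.0, 86.0, 86.0, 84.0]
[76.0, 51.0, 36.0, 38.0, 38.0, 40.0, 40.0, 36.0, 36.0, 38.0, 35.0, 36.0, 42.0, 36.0, 40.0, 37.0, 40.0, 36.0, 37.0, 42.0, 39.0, 40.0, 37.0, 35.0, 39.0, 37.0, 35.0, 36.0, 35.0, 66.0, 109.0, 98.0, 95.0, 92.0, 96.0, 95.0, 97.0, 97.0, 90.0, 51.0, 42.0, 41.0, 45.0, 39.0, 46.0]
```

View pics/gs2.png

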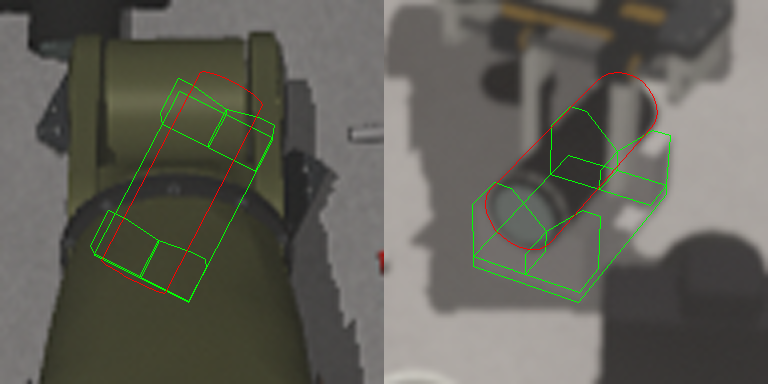

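View pics/w11.png

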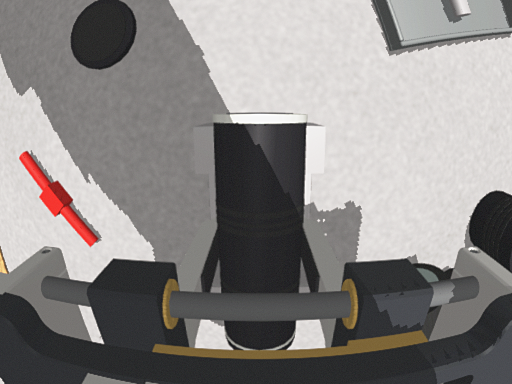

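```bash
python3 -m pendant '[[[0.04,0,0,0],[0.04,0,0,0],[0.04,0,0,0]]]'
python3 - <<'E'
from h import *
a=[]
for k in range(8):
    cams.camera("scene");s=manip.read_state();a.append(np.r_[s["wrist_force"],s["moment"],s["eef_pos"]])
a=np.mean(a,0);print(a.round(2));f=a[:3];print("groove",f[:2]@[-.887,.462],"cross",f[:2]@[.462,.887])
c=cams.camera("wrist");c["fish"]=1
P=[(68,38.5,49.5),(68,25.5,49.5),(68,-25.5,49.5),(68,-38.5,49.5),(40,38.5,49.5),(40,-38.5,49.5)]
print(proj(c,place(P,(576.6,42,2.662))).round(1).tolist())
g=cv2.resize(np.ascontiguousarray(c["frame"][100:180,180:340,::-1]),None,fx=5,fy=5,interpolation=cv2.INTER_CUBIC)
for u in (proj(c,place(P,(576.6,42,2.662)))-[180,100]+.5)*5: cv2.drawMarker(g,(int(u[0]),int(u[1])),(0,0,255),0,12)
cv2.imwrite("pics/w12.png",g)
E
```

```text
clock: 19.95
eef_pos: [577.0, 42.1, 49.6]
eef_rot: [3.141, 0.002, 2.662]
wrist_force: [-2.7, -0.1, 13.9]
finger_gap: 49.1
[-2.2700e+00 -2.9000e-01  1.3370e+01 -2.0000e-02  4.9000e-01  5.9000e-01
  5.7702e+02  4.2090e+01  4.9590e+01]
groove 1.8783222533987054 cross -1.3086424202796758
[[192.8, 126.2], [214.8, 125.6], [303.7, 125.6], [325.8, 126.2], [194.7, 173.2], [323.9, 173.2]]
```

View pics/w12.png

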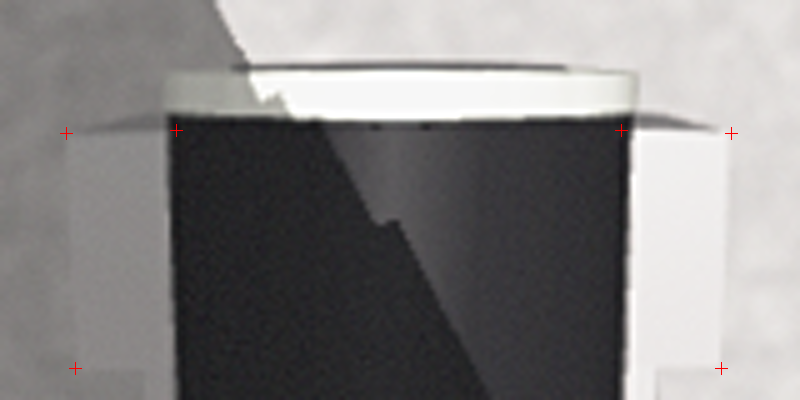

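```bash
cat > av.py <<'E'
from h import *
a=[]
for k in range(8):
    cams.camera("scene");s=manip.read_state();a.append(np.r_[s["wrist_force"],s["moment"],s["eef_pos"],s["eef_rot"]])
a=np.mean(a,0);print(s["clock"],a.round(3));f=a[:3];print("groove",f[:2]@[-.887,.462],"cross",f[:2]@[.462,.887])
E
python3 -m pendant '[[[0,0,0.01,-0.004],[0,0,0.01,-0.004],[0,0,0.01,-0.004]]]' >/dev/null; python3 av.py
```

```text
21.1 [-3.3090e+00 -8.2200e-01  1.4025e+01 -4.8000e-02  5.5500e-01  3.7400e-01
  5.7700e+02  4.2047e+01  4.9519e+01  3.1410e+00  2.0000e-03  2.6660e+00]
groove 2.5553525509408086 cross -2.258015239190869
```

```bash
python3 -m pendant '[[[0.01,-0.02,0.01,-0.006],[0.01,-0.02,0.01,-0.006],[0.01,-0.02,0.01,-0.006]]]' >/dev/null; python3 av.py
```

```text
21.8 [-2.17200e+00  2.20000e-02  1.35220e+01 -1.20000e-02  3.92000e-01
  6.00000e-02  5.76937e+02  4.19820e+01  4.94270e+01  3.14000e+00
  2.00000e-03  2.67200e+00]
groove 1.9362443284481679 cross -0.984189852066231
```

```bash
python3 -m pendant '[[[0.01,-0.01,0.015,0],[0.01,-0.01,0.015,0],[0.01,-0.01,0.015,0]]]' >/dev/null; python3 av.py; python3 w.py w13
python3 - <<'E'
from h import *
c=cams.camera("scene");cv2.imwrite("pics/s13.png",c["frame"][:,:,::-1])
E
```

```text
22.5 [-1.62300e+00  8.30000e-02  1.45510e+01  5.20000e-02  3.26000e-01
  6.00000e-02  5.76955e+02  4.19690e+01  4.94340e+01  3.14000e+00
  3.00000e-03  2.67200e+00]
groove 1.4778930111968338 cross -0.6766370814165442
```

View pics/s13.png

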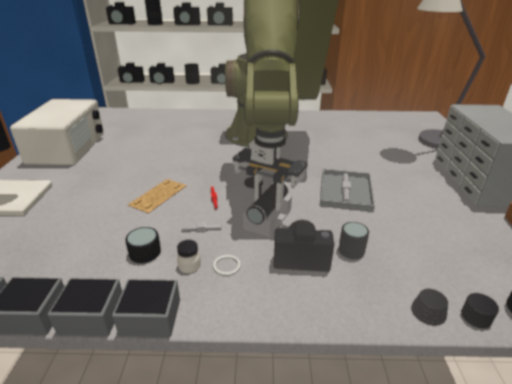

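View pics/w13.png

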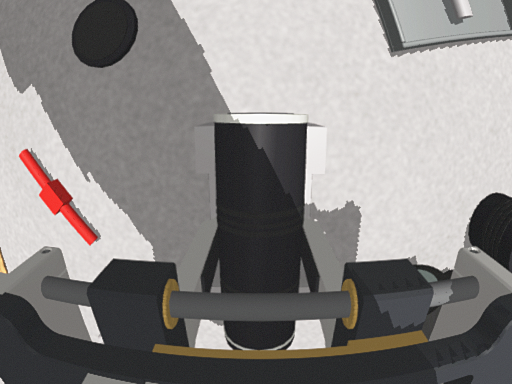

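The scene image shows the bar in the tray at (347,188) and the barrel in the V-block at (263,208). The bystanders look untouched. The press is steady at about 14.6 N.

Run:
```python
from cell import manip
print(manip.read_state()["wrist_force"].round(1)); print(manip.sign_off())
```

```text
[-1.8  0.8 13.9]
the job is handed in; nothing more can be done
None
```

The steel test bar is in the grey tray, and the long lens barrel is seated in the V-block. I handed the job in at about 22.6 s with the barrel still held and pressed down.

**Press force:** it averaged about 14.6 N over the last eight readings, and a single reading just before hand-in was 13.9 N.

**Bearing on both sides:** sideways force was about 0.7 N across the groove and 1.5 N along it. The twist about the vertical dropped from 0.59 to 0.06 N m after a small yaw correction. This is the evidence for even bearing, since no camera can see the contact itself.

**Seating and centring:** the barrel's axis came out at about 59.2 mm, against 59.4 mm when fully seated. The wrist view puts the barrel within about 1 mm of the middle of the groove.

**Rest of the bench:** the last scene picture shows the bar in the tray and the bystanders apparently where they were; I checked that by eye only.

**Disagreements:**
- The fixed cameras and the wrist camera differed by 1–3 mm on positions, within the stated calibration error or close to it. I used the wrist-camera values for the final placing.
- The top camera's view of the V-block was blocked by the arm at the end, so it could not confirm the final position.

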